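Stow the reels and hold the mending box lid for its stay

ROBOT

A 6-joint arm with a two-finger parallel gripper is mounted at the origin on a cart in front of the work surface, level with it; the furniture and walls round the work are solid. World frame = base frame: x ahead of the robot, y to its left, z up, the work surface at z = 0. Lengths are in m, angles in degrees, forces in N, time in s.
With the tool pointing down it reaches from about 0.25 to 0.725 m from the base axis. Payload 9.7 kg.
Tool frame: the origin (TCP) lies midway between the tips of the shut fingers; the grasp point (between the pads) lies 19 mm behind it; z points along the fingers, y is the line along which they close (so a half turn about z gives the same grasp; the last joint's range is limited). The gripper opens to 85 mm and grips with 20 to 120 N. Pads are 22 mm wide; open, the fingers measure 114 mm over their backs; the gripper's body (76 mm by 85 mm) begins 54 mm behind the grasp point. The pads swing forward as they close: fully open they stand 13 mm farther back than shut.
Start: joints at [-66.75, 4.979, 10.078, 95.1, 0, 90], TCP at [0.217, -0.505, 0.191] pointing down, gripper open.
Joint ranges: [-179.16, 179.16], [-48.56, 103.87], [-65.8, 70.77], [-126.05, 130.52], [-82.76, 87.17], [-180, 180]. Speed limits (degrees/s): [127.2, 127.2, 147.25, 180, 180, 180].

INTERFACE

Orientations are given as [roll, pitch, yaw] about the fixed x, y, z axes, in that order (R = Rz(yaw) Ry(pitch) Rx(roll)).
In Python, from workcell import bot gives the robot as it stands.
- The arm moves only by the shell command python3 -m crank 'ROWS' [FORCE]. ROWS is JSON, a list of rows, each an object with "gripper": the finger opening in mm, from 0 to 85.4; "travel": the shift along the tool's x, y, z in mm, a list of three; "twist": the turn, a rotation vector about the tool's x, y, z in rad, a list of three. In form: [{"gripper": gripper, "travel": [tx, ty, tz], "twist": [rx, ry, rz]}, ...]. A call has 1 to 12 rows; each row shifts and turns the commanded pose from where the row before left it, along the tool's axes as they then stand; what a row does not reach is not made up. A row lasts 1/8 s, in which the tool goes at most 62.5 mm and 10.7 degrees, less where a joint would pass 70% of its speed; a pose out of reach is approached as far as the arm can. A call is refused whole if a number of a shift passes 62.5 or a number of a turn 0.188, either way. A call with a gripper value outside its range is refused whole. The fingers move at their own pace and stop on an object; FORCE is the grip in N (left out, the last holds). Time passes only in rows, so rows that do not move let the fingers close. It gives the time, the measured TCP pose, the force, the opening and the grip force at its end, in the units of the state.
- bot.get_obs(): the state, without advancing time (a new reading comes with each control period).
- bot.camera(name): name is "scene" or "top" or "wrist"; returns the picture (400x640x3 uint8, red, green, blue); there is no depth.
- bot.calibration(name): a dict with "vfov" (degrees; the focal length in pixels is half the picture's height over the tangent of half this angle, whatever the lens; pixels are square), "cx", "cy" (the principal point, pixels), "camera_from_world" (4x4, takes a point from world to camera coordinates). Camera axes: x right, y down, z forward; pixel columns grow to the right and rows downward; lengths in m; the calibration is good to about 2 mm. A picture is of the moment at which its call begins: read the wrist's pose just before it. calibration takes no time and is no camera call; for the wrist camera it gives the pose at the moment of the call.
- bot.job_done(): hands the job in; it is judged then, once.
The state is a dict: "time": time; "q": joint angles; "qd": joint speeds; "joint_efforts": joint torques, N m; "ee_pos": TCP position; "tcp_rot": TCP orientation; "wrist_force": force on the tool from outside, world axes, zero at the start; "torque": the same for the moment, N m; "opening": finger opening in m; "grasp_force": force on a finger pad.
Only numpy, scipy, OpenCV 4.12 (cv2) and the standard library are available. Lean on these libraries where they do the work, as an engineer would, in place of code of your own. Each camera call takes 0.05 s, during which the arm holds its last target. There are 200 camera calls.

TASK

Set the two cotton reels upright in the wooden mending box, one in each of the two empty end cells, lowering them in rather than dropping them. Then take the lid by its steel bar, bring it forward from where it leans back, and hold it at 60 degrees above shut so that I can hook on the lid stay; finish while still holding it by the bar, because it would fall shut, and never let it drop towards the box. Leave the tape measure in the middle cell, the spice jar and the clothes peg as they are.

Things in the scene. Friction and masses are not known exactly. Their poses are not given: they have to be found in the camera images.
- mending_box: open wooden box fixed to the worktop, outside 100 (x) x 246 (y) x 56 mm (z), walls 5 mm, floor 4 mm thick; origin at the centre of its underside; x points to the hinged rear side, y to its left end, z up. Two low dividers (3 mm thick, tops 18 mm above the underside, at y = -36.5 and +36.5 mm) make three cells. The lid hinge line runs along y at x = +50, z = 57 mm
- lid (a joint): angle of the box's flat wooden lid (102 x 250 x 8 mm, about 0.3 kg with its bar): 0 = shut and level, pi/2 = upright, 2.0 = against its stop, leaning back behind the box as it starts; 60 degrees = 1.047. The hinge is nearly free, so below about 1.5 the lid falls shut unless held
- lid_bar (a point): round steel bar handle fixed along the lid's front edge (uppermost while the lid leans back), 12 mm diameter, 90 mm long along y, on two 8 mm posts at y = -37 and +37 mm, 26 mm off the edge. Origin: middle of the bar; x axis towards the hinge. At lid angle q it is in the box frame at x = 50 - 127 cos q + 4 sin q, z = 57 + 127 sin q + 4 cos q mm
- cell_left (a point): centre of the floor of the empty left end cell (box x = 0, y = +78, z = 4 mm); the cell is 90 (x) x 80 mm (y) inside
- cell_right (a point): centre of the floor of the empty right end cell (box x = 0, y = -78, z = 4 mm); the cell is 90 (x) x 80 mm (y) inside
- reel_a_mid (a point): centre (half-way up) of one of two identical loose wooden cotton reels with cream thread, standing upright on the worktop left of the box; flanges 30 mm diameter at both ends (each about 9 mm thick), thinner waist 20 mm, 40 mm tall, about 30 g; z axis up along the reel
- reel_b_mid (a point): centre (half-way up) of the other of two identical loose wooden cotton reels with cream thread, standing upright on the worktop left of the box; flanges 30 mm diameter at both ends (each about 9 mm thick), thinner waist 20 mm, 40 mm tall, about 30 g; z axis up along the reel
- reel_a: the reel of reel_a_mid; origin at the centre of its underside
- reel_b: the reel of reel_b_mid; origin at the centre of its underside
- tape_measure: grey round tape measure, 54 x 63 x 24 mm, lying loose in the middle cell; origin at its underside; leave alone
- spice_jar: small jar with a yellow-brown cap, 42 mm diameter, 106 mm tall, standing loose to the left of the reels; origin at its underside; leave alone
- peg: wooden clothes peg, 15 x 72 x 12 mm, lying loose in front of the box; origin at its underside; leave alone
There are look-alikes about, which are no part of the job. What is shaped like the reel_b but green is not meant. What is shaped like the reel_a but turquoise is not meant.

How it is judged:
By the outcome, as a careful person would: the job done as asked, in the order asked, and still so for the second after the job is handed in, while the arm keeps its last pose, push and grip.
It also fails if it takes over 72 s, if anything falls off the work surface, if the arm or the gripper's body presses on something with over 40 N, if the wrist force passes 120 N, or if a joint passes its speed limit or range.

## Working session

There is one attempt and no reset: what is moved stays moved. The work goes in short steps, Python scripts to look and compute and a shell command to move; the robot and the scene stay as the last step left them, time stands still between calls to the robot, and variables do not carry over. Pictures are saved under pics/ and viewed, at most 10 in all, crops included, and the job is handed in when it is done.

```bash
ls; mkdir -p pics; cat > h.py <<'E'
import numpy as np, cv2
from workcell import bot
def K(c):
    f=200/np.tan(np.radians(c['vfov'])/2); return f
def ray(c,u,v):
    f=K(c);T=np.array(c['camera_from_world']);R=T[:3,:3];o=-R.T@T[:3,3]
    d=R.T@np.array([(u-c['cx'])/f,(v-c['cy'])/f,1.]);return o,d/np.linalg.norm(d)
def onz(c,u,v,z):
    o,d=ray(c,u,v);return o+d*(z-o[2])/d[2]
def proj(c,p):
    T=np.array(c['camera_from_world']);q=T[:3,:3]@np.array(p)+T[:3,3];return K(c)*q[:2]/q[2]+[c['cx'],c['cy']]
def tri(rays):
    A=np.zeros((3,3));b=np.zeros(3);
    for o,d in rays:
        P=np.eye(3)-np.outer(d,d);A+=P;b+=P@o
    x=np.linalg.solve(A,b);return x,[np.linalg.norm((np.eye(3)-np.outer(d,d))@(x-o)) for o,d in rays]
def shot(n,fn):
    im=bot.camera(n);cv2.imwrite('pics/'+fn,im[:,:,::-1]);return im
E
python3 - <<'E'
from h import *
for n in('scene','top'):
    shot(n,n+'0.png');c=bot.calibration(n);print(n,c['vfov'],c['cx'],c['cy'],np.round(c['camera_from_world'],3).tolist())
print(bot.get_obs())
E
```

```text
pics
scene 49.94469239312747 318.37801804634927 197.6158384140756 [[-0.786, -0.618, -0.001, 0.527], [-0.371, 0.473, -0.799, 0.121], [0.495, -0.627, -0.602, 0.854], [0.0, 0.0, 0.0, 1.0]]
top 43.398676753373074 320.9123508553998 198.77818570663305 [[-0.013, -1.0, 0.004, 0.233], [-0.986, 0.013, -0.164, 0.482], [0.164, -0.006, -0.986, 1.077], [0.0, 0.0, 0.0, 1.0]]
{'time': 0.1, 'q': array([-6.67488456e+01,  5.00882499e+00,  1.00380465e+01,  9.51001451e+01,
       -1.52599976e-03,  9.00005946e+01]), 'qd': array([ 0.11223789,  0.01137819,  0.0854767 ,  0.06997243, -0.06766925,
       -0.0566053 ]), 'joint_efforts': array([ 1.28033429e-03, -5.21561444e+01,  4.65654230e+01,  1.60429819e-02,
        7.76960201e-05,  4.44161145e-06]), 'ee_pos': array([ 0.21700701, -0.50509136,  0.19063711]), 'tcp_rot': array([-1.79929076e+02,  1.52673460e-03,  2.32505617e+01]), 'wrist_force': array([-0.16293781, -0.11509943, -0.30121182]), 'torque': array([ 0.02021041, -0.01869825, -0.02809484]), 'grasp_force': 0.0, 'opening': 0.0854713459204607}
```

View pics/scene0.png

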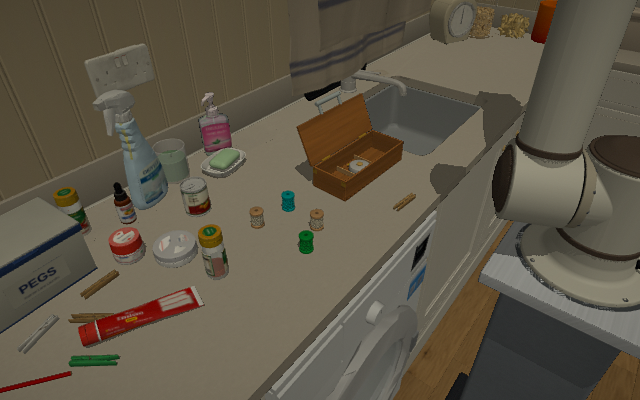

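View pics/top0.png

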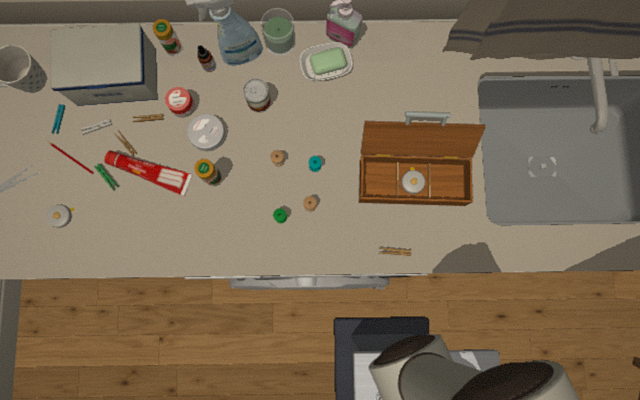

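The cream/wood reels are at top (278,157) and (310,203), scene (257,217) and (316,219). They could be confused with the turquoise reel at top (315,163) / scene (288,201) and the green one at top (280,215) / scene (306,242). The box is around top (416,180) with the bar at (428,117). Next I'll check with an enlarged crop.

```bash
python3 - <<'E'
from h import *
t=cv2.imread('pics/top0.png');s=cv2.imread('pics/scene0.png')
a=cv2.resize(t[100:225,260:500],(800,417),interpolation=cv2.INTER_CUBIC)
cv2.imwrite('pics/c_top.png',cv2.resize(t[100:230,260:500],None,fx=3.3,fy=3.3,interpolation=cv2.INTER_CUBIC))
cv2.imwrite('pics/c_sc.png',cv2.resize(s[90:265,235:435],None,fx=3.3,fy=3.3,interpolation=cv2.INTER_CUBIC))
E
```

```text
(no output)
```

View pics/c_top.png

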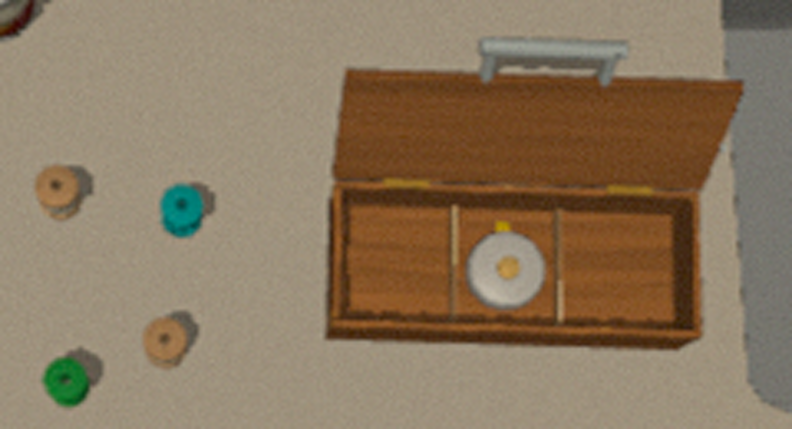

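View pics/c_sc.png

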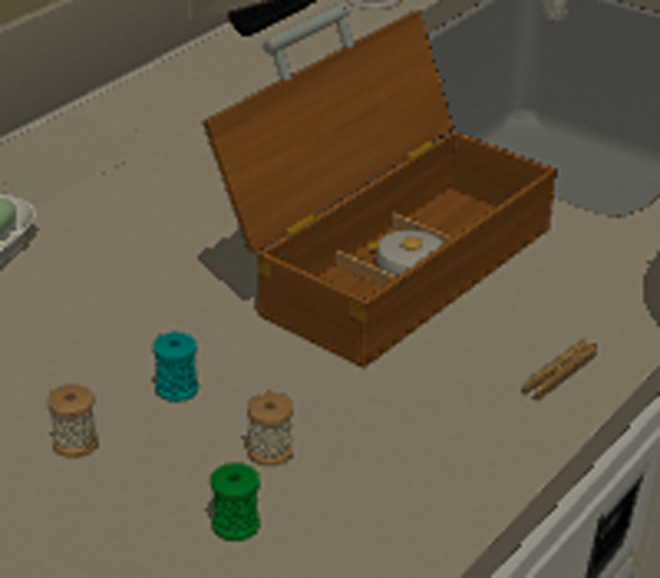

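The crops show the reel tops at crop-top (57,187) and (165,339), and at crop-scene (72,398) and (271,407). Bar ends are at top (481,46) and (627,47), scene (268,47) and (349,9).

```bash
python3 - <<'E'
from h import *
ct=bot.calibration('top');cs=bot.calibration('scene')
P={'A':((57,186),(72,398)),'B':((165,338),(271,406)),'barL':((481,46),(268,47)),'barR':((627,47),(349,9)),
'rimFL':((331,326),(365,305)),'rimRL':((334,185),(254,251)),'rimFR':((698,333),(554,172)),'turq':((182,205),(175,345)),'green':((67,379),(235,476))}
for k,(a,b) in P.items():
    r=[ray(ct,a[0]/3.3+260,a[1]/3.3+100),ray(cs,b[0]/3.3+235,b[1]/3.3+90)]
    x,e=tri(r);print(k,np.round(x*1000,1),np.round(np.array(e)*1000,1))
for k,uv in dict(jar_top=(206,168),peg=(395,251)).items():print(k,np.round(onz(ct,*uv,0.106 if 'jar' in k else .012)*1000))
E
```

```text
A [583.7 323.5  36.8] [0.5 0.5]
B [477.3 250.7  37. ] [0.6 0.6]
barL [634.9  53.8 168.9] [0.3 0.3]
barR [630.7 -36.7 169.2] [2.9 2.9]
rimFL [481.8 140.3  53.3] [0.1 0.1]
rimRL [579.2 137.2  56.5] [2.1 2.1]
rimFR [ 473.3 -104.8   50.8] [1.2 1.2]
turq [569.7 238.4  36.2] [0.2 0.2]
green [451.1 317.2  37.9] [0.4 0.4]
jar_top [543. 468. 106.]
peg [369.  62.  12.]
```

Two views agree within a few mm. Reel A is at (584,323) and B at (477,251), with tops at about 37-40 mm. The box centre is about (526.5,14.5) with yaw about -2.1°. I'll turn the tool so the fingers close along box x.

```bash
python3 -m crank '[{"gripper":85,"travel":[0,0,0],"twist":[0,0,-0.162]},{"gripper":85,"travel":[0,0,0],"twist":[0,0,-0.162]},{"gripper":85,"travel":[0,0,0],"twist":[0,0,-0.162]},{"gripper":85,"travel":[0,0,0],"twist":[0,0,-0.162]},{"gripper":85,"travel":[0,0,0],"twist":[0,0,-0.162]},{"gripper":85,"travel":[0,0,0],"twist":[0,0,-0.162]},{"gripper":85,"travel":[0,0,0],"twist":[0,0,-0.156]}]'
```

```text
time: 0.98
ee_pos: [0.2171, -0.5052, 0.1909]
tcp_rot: [-180.0, -0.0, 88.2]
wrist_force: [-0.6, -0.8, -0.7]
opening: 0.0849
grasp_force: 0.0
```

```bash
python3 -m crank '[{"gripper":85,"travel":[54,16.5,0],"twist":[0,0,0]},{"gripper":85,"travel":[54,16.5,0],"twist":[0,0,0]},{"gripper":85,"travel":[54,16.5,0],"twist":[0,0,0]},{"gripper":85,"travel":[54,16.5,0],"twist":[0,0,0]},{"gripper":85,"travel":[54,16.5,0],"twist":[0,0,0]},{"gripper":85,"travel":[54,16.5,0],"twist":[0,0,0]},{"gripper":85,"travel":[54,16.5,0],"twist":[0,0,0]},{"gripper":85,"travel":[54,16.5,0],"twist":[0,0,0]},{"gripper":85,"travel":[54,16.5,0],"twist":[0,0,0]},{"gripper":85,"travel":[54,16.5,0],"twist":[0,0,0]},{"gripper":85,"travel":[54,16.5,0],"twist":[0,0,0]},{"gripper":85,"travel":[54,16.5,0],"twist":[0,0,0]}]'
python3 -m crank '[{"gripper":85,"travel":[54,16.5,10],"twist":[0,0,0]},{"gripper":85,"travel":[54,16.5,10],"twist":[0,0,0]},{"gripper":85,"travel":[0,0,10],"twist":[0,0,0]},{"gripper":85,"travel":[0,0,0],"twist":[0,0,0]},{"gripper":85,"travel":[0,0,0],"twist":[0,0,0]}]'
python3 - <<'E'
from h import *
o=bot.get_obs();im=shot('wrist','w1.png');c=bot.calibration('wrist')
for n,p in dict(A=(.5837,.3235,.04),B=(.4773,.2507,.04)).items():print(n,proj(c,p))
print(o['q'])
E
```

```text
time: 2.48
ee_pos: [0.4391, 0.1369, 0.1911]
tcp_rot: [180.0, 0.0, 87.9]
wrist_force: [0.7, -0.3, 0.1]
opening: 0.0853
grasp_force: 0.0
time: 3.1
ee_pos: [0.4759, 0.2406, 0.162]
tcp_rot: [180.0, -0.0, 87.8]
wrist_force: [0.0, 0.3, 0.1]
opening: 0.0848
grasp_force: 0.0
A [446.27828506  72.52642113]
B [317.44752836 165.85575007]
[ 2.68293073e+01  2.10278812e+00  3.80824712e+00  9.16634249e+01
 -6.58165852e-03  1.19015130e+02]
```

View pics/w1.png

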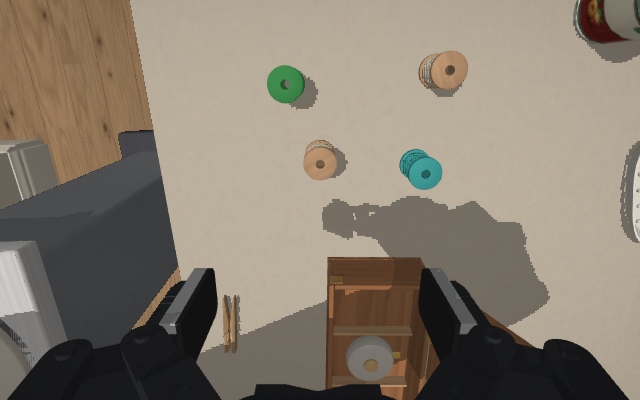

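Wrist view: reel B's hole is at (320,163) and A's at (450,70), both cream. Green is at (286,84) and turquoise at (426,174). The box's left-end rim corners are at (328,258) and (421,258).

```bash
python3 - <<'E'
from h import *
c=bot.calibration('wrist')
for n,u,v,z in(('A',450,70,.04),('B',320,163.5,.04),('FL',328,258,.056),('RL',421,258,.056)):print(n,onz(c,u,v,z)*1000)
print(bot.get_obs()['ee_pos'])
E
```

```text
A [586.53604734 325.30476958  40.        ]
B [479.60022858 252.71344657  40.        ]
FL [483.69580652 169.00915954  56.        ]
RL [567.65516087 165.74295697  56.        ]
[0.47603334 0.24066304 0.16226499]
```

```bash
python3 - <<'E'
from h import *
c=bot.calibration('wrist');a=np.radians(-2.1);R=np.array([[np.cos(a),-np.sin(a)],[np.sin(a),np.cos(a)]])
for x,y,z in((-50,123,56),(50,123,56),(-50,123,0),(50,123,0),(-45,38,18),(45,38,18)):
    p=np.r_[np.array([526.5,14.5])+R@[x,y],z]/1e3;print((x,y,z),proj(c,p))
print(np.array(c['camera_from_world']).round(3).tolist(),c['vfov'])
E
```

```text
(-50, 123, 56) [326.06460004 286.67361731]
(50, 123, 56) [433.5790069  286.45167209]
(-50, 123, 0) [324.81680078 257.85121493]
(50, 123, 0) [417.55447848 257.66641349]
(-45, 38, 18) [329.28121433 334.25739663]
(45, 38, 18) [410.58229154 334.07995386]
[[0.999, -0.038, 0.001, -0.468], [-0.037, -0.946, 0.321, 0.213], [-0.011, -0.321, -0.947, 0.436], [0.0, 0.0, 0.0, 1.0]] 58.40420895084901
```

```bash
python3 -m crank '[{"gripper":70,"travel":[11.5,2.3,30],"twist":[0,0,0]},{"gripper":70,"travel":[0,0,40],"twist":[0,0,0]},{"gripper":70,"travel":[0,0,40],"twist":[0,0,0]},{"gripper":70,"travel":[0,0,25],"twist":[0,0,0]},{"gripper":70,"travel":[0,0,15],"twist":[0,0,0]},{"gripper":70,"travel":[0,0,8],"twist":[0,0,0]},{"gripper":70,"travel":[0,0,0],"twist":[0,0,0]},{"gripper":20,"travel":[0,0,0],"twist":[0,0,0]},{"gripper":20,"travel":[0,0,0],"twist":[0,0,0]},{"gripper":20,"travel":[0,0,0],"twist":[0,0,0]},{"gripper":20,"travel":[0,0,0],"twist":[0,0,0]},{"gripper":20,"travel":[0,0,0],"twist":[0,0,0]}]' 30
```

```text
time: 4.65
ee_pos: [0.4787, 0.253, 0.0033]
tcp_rot: [-180.0, 0.0, 87.9]
wrist_force: [0.3, 0.1, -0.3]
opening: 0.0203
grasp_force: 0.0
```

```bash
python3 -m crank '[{"gripper":8,"travel":[0,0,0],"twist":[0,0,0]},{"gripper":8,"travel":[0,0,0],"twist":[0,0,0]},{"gripper":8,"travel":[0,0,0],"twist":[0,0,0]}]' 30
python3 - <<'E'
from h import *
shot('wrist','w2.png');shot('top','t2.png')
a=cv2.imread('pics/w2.png')[150:400];b=cv2.imread('pics/top0.png')
t=cv2.imread('pics/t2.png')[100:260,200:456]
cv2.imwrite('pics/m2.png',np.vstack([a[:, :],cv2.resize(t,(480,300))[:, :] if 0 else np.pad(cv2.resize(t,(480,300)),((0,0),(0,160),(0,0)))]))
E
```

```text
time: 5.03
ee_pos: [0.4786, 0.253, 0.0033]
tcp_rot: [180.0, -0.0, 87.9]
wrist_force: [-0.2, 0.3, 0.3]
opening: 0.0078
grasp_force: 0.0
```

View pics/m2.png

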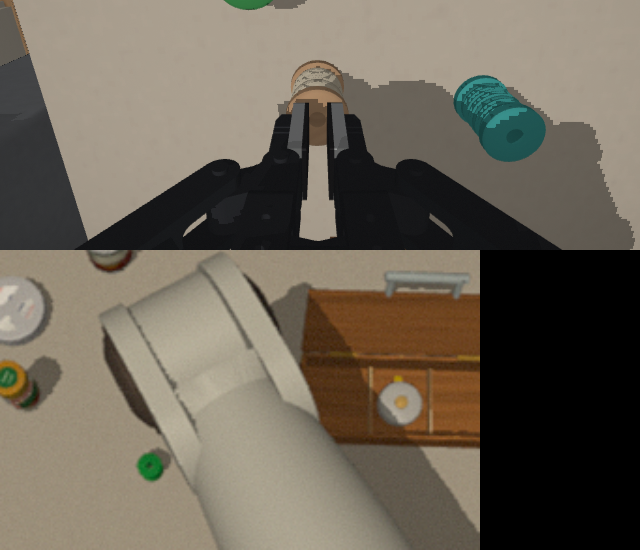

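```bash
python3 - <<'E'
from h import *
c=bot.calibration('wrist');T=np.array(c['camera_from_world']);print('cam',-T[:3,:3].T@T[:3,3])
for p in((.4786,.253,.0033),(.4786,.253,.022),(.4787,.252,0),(.4787,.252,.04),(.57,.24,.04)):print(p,proj(c,p))
o=bot.get_obs();print(o['ee_pos'],o['tcp_rot'],o['q'],o['opening'],o['grasp_force'])
im=cv2.imread('pics/w2.png')[180:330,200:440];cv2.imwrite('pics/m3.png',cv2.resize(im,None,fx=3.3,fy=3.3,interpolation=cv2.INTER_CUBIC))
E
```

```text
cam [0.48246011 0.33649035 0.18567551]
(0.4786, 0.253, 0.0033) [316.03126417 235.0667923 ]
(0.4786, 0.253, 0.022) [315.89524246 250.47507895]
(0.4787, 0.252, 0) [316.29609486 234.23463463]
(0.4787, 0.252, 0.04) [316.03641139 270.34005436]
(0.57, 0.24, 0.04) [511.39672473 286.54062451]
[0.47862426 0.25299119 0.00326045] [-1.79996997e+02  3.78018840e-03  8.78802726e+01] [ 2.78610976e+01  4.41436633e+00 -1.13597906e+01  7.42303329e+01
 -1.77392351e-03  1.19980825e+02] 0.0076589314055474 0.0
```

View pics/m3.png

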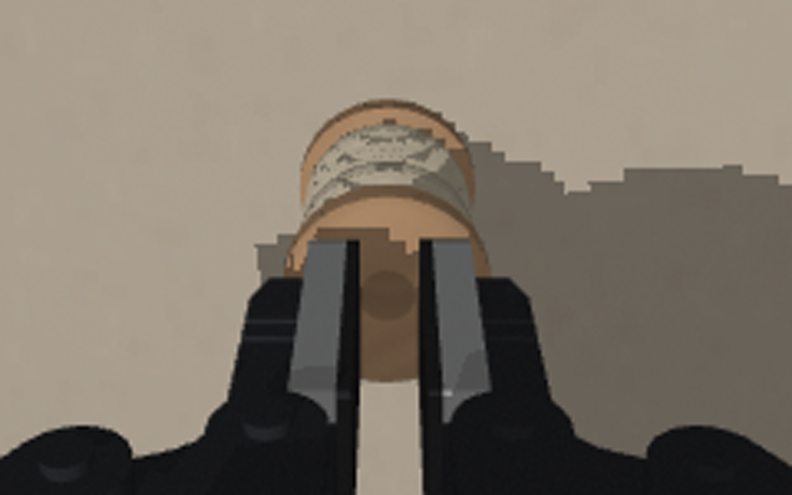

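The fingers closed above reel B. The picture shows the tips over its top flange at row 253, roughly z = 40 mm, even though the TCP reads z = 3 mm. So the real tips stand about 37 mm short of the reported TCP. I'll reopen, go down 28 mm with a force check, and try again.

```bash
python3 -m crank '[{"gripper":70,"travel":[0,0,0],"twist":[0,0,0]},{"gripper":70,"travel":[0,0,0],"twist":[0,0,0]},{"gripper":70,"travel":[0,0,0],"twist":[0,0,0]},{"gripper":70,"travel":[0,0,5],"twist":[0,0,0]},{"gripper":70,"travel":[0,0,5],"twist":[0,0,0]},{"gripper":70,"travel":[0,0,0],"twist":[0,0,0]}]' 30
python3 - <<'E'
from h import *
im=shot('wrist','w4.png');s=shot('scene','s4.png')
E
```

```text
time: 5.88
ee_pos: [0.4782, 0.2528, -0.0075]
tcp_rot: [-179.9, 0.0, 87.9]
wrist_force: [-0.9, 0.4, -0.4]
opening: 0.07
grasp_force: 0.0
```

```bash
python3 - <<'E'
import cv2,numpy as np
s=cv2.imread('pics/s4.png')[120:290,190:400];w=cv2.imread('pics/w4.png')[190:340,200:440]
s=cv2.resize(s,(420,340),interpolation=3);w=cv2.resize(w,(380,238),interpolation=3)
m=np.zeros((340,800,3),np.uint8);m[:,:420]=s;m[:238,420:]=w;cv2.imwrite('pics/m4.png',m)
E
```

```text
(no output)
```

View pics/m4.png

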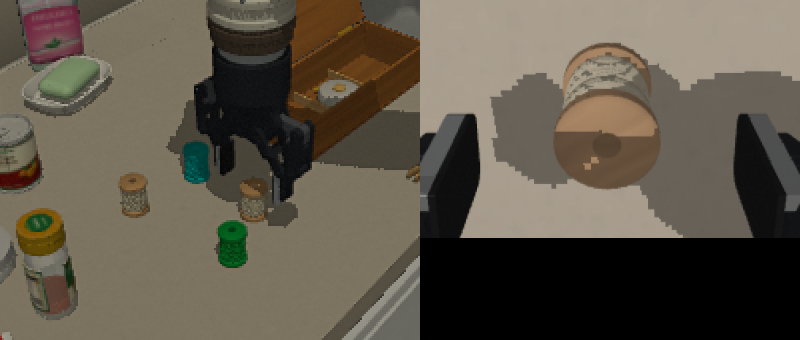

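```bash
python3 - <<'E'
from h import *
c=bot.calibration('scene');o,d=ray(c,329,220)
for X in(.425,.435,.443):
    print(o+d*(X-o[0])/d[0])
o,d=ray(c,329,220);print([ (o+d*(y-o[1])/d[1]).round(3) for y in(.242,.253,.264)])
E
```

```text
[0.425      0.27771621 0.06245586]
[0.435      0.26415503 0.04834275]
[0.443      0.25330608 0.03705227]
[array([0.451, 0.242, 0.025]), array([0.443, 0.253, 0.037]), array([0.435, 0.264, 0.048])]
```

The picture shows the fingertips at about z = 37-40 mm (scene (329,220)), which confirms the offset. I'll lower another 25 mm and close.

```bash
python3 -m crank '[{"gripper":70,"travel":[0,0,8],"twist":[0,0,0]},{"gripper":70,"travel":[0,0,8],"twist":[0,0,0]},{"gripper":70,"travel":[0,0,5],"twist":[0,0,0]},{"gripper":70,"travel":[0,0,4],"twist":[0,0,0]},{"gripper":70,"travel":[0,0,0],"twist":[0,0,0]},{"gripper":10,"travel":[0,0,0],"twist":[0,0,0]},{"gripper":10,"travel":[0,0,0],"twist":[0,0,0]},{"gripper":10,"travel":[0,0,0],"twist":[0,0,0]},{"gripper":10,"travel":[0,0,0],"twist":[0,0,0]},{"gripper":10,"travel":[0,0,0],"twist":[0,0,0]}]' 30
```

```text
time: 7.22
ee_pos: [0.4788, 0.2531, -0.0313]
tcp_rot: [180.0, -0.0, 87.9]
wrist_force: [-1.0, 0.2, 5.0]
opening: 0.0261
grasp_force: 29.4
```

```bash
python3 -m crank '[{"gripper":10,"travel":[0,0,-5],"twist":[0,0,0]},{"gripper":10,"travel":[0,0,-15],"twist":[0,0,0]},{"gripper":10,"travel":[0,0,-30],"twist":[0,0,0]},{"gripper":10,"travel":[0,0,-30],"twist":[0,0,0]},{"gripper":10,"travel":[0,0,-30],"twist":[0,0,0]},{"gripper":10,"travel":[0,0,0],"twist":[0,0,0]},{"gripper":10,"travel":[0,0,0],"twist":[0,0,0]}]' 30
python3 - <<'E'
from h import *
im=shot('wrist','w5.png');s=shot('scene','s5.png')
s=s[90:290,190:400,::-1];w=im[190:400,200:440,::-1]
s=cv2.resize(s,(420,400),interpolation=3);w=cv2.resize(w,(380,332),interpolation=3)
m=np.zeros((400,800,3),np.uint8);m[:,:420]=s;m[:332,420:]=w;cv2.imwrite('pics/m5.png',m)
E
```

```text
time: 8.1
ee_pos: [0.4785, 0.253, 0.0781]
tcp_rot: [-180.0, 0.0, 87.9]
wrist_force: [-0.4, -0.0, 0.1]
opening: 0.0264
grasp_force: 29.5
```

View pics/m5.png

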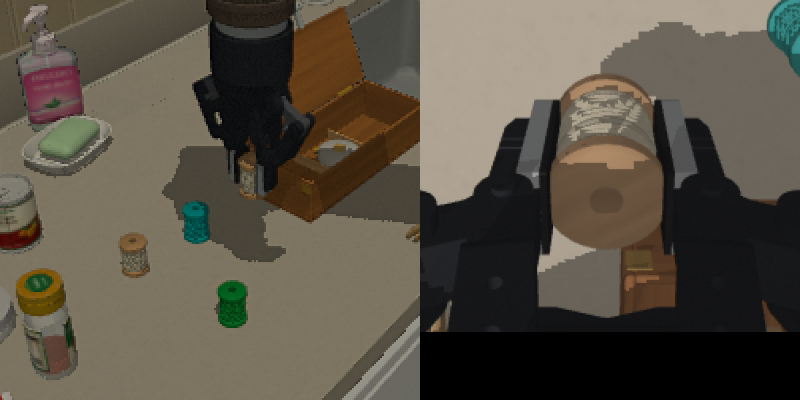

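Reel B is held upright between the pads, gripped on both flanges, with its underside at TCP + 31 mm. Next I'll carry it over the right cell.

```bash
python3 -m crank '[{"gripper":10,"travel":[-25,4,0],"twist":[0,0,0]},{"gripper":10,"travel":[-45,8.25,0],"twist":[0,0,0]},{"gripper":10,"travel":[-45,8.25,0],"twist":[0,0,0]},{"gripper":10,"travel":[-45,8.25,0],"twist":[0,0,0]},{"gripper":10,"travel":[-45,8.25,0],"twist":[0,0,0]},{"gripper":10,"travel":[-45,8.25,0],"twist":[0,0,0]},{"gripper":10,"travel":[-40,8,0],"twist":[0,0,0]},{"gripper":10,"travel":[-25,4.5,0],"twist":[0,0,0]},{"gripper":10,"travel":[0,0,0],"twist":[0,0,0]},{"gripper":10,"travel":[0,0,0],"twist":[0,0,0]}]' 30
python3 - <<'E'
from h import *
im=shot('wrist','w6.png');c=bot.calibration('wrist');np.set_printoptions(precision=1,suppress=True)
a=np.radians(-2.1);R=np.array([[np.cos(a),-np.sin(a)],[np.sin(a),np.cos(a)]])
d=im[:,:,::-1].copy()
for x,y,z in((-50,123,56),(50,123,56),(-50,-123,56),(-45,-38,18),(45,-38,18),(-45,-35,18),(-45,118,56),(-45,38,18),(45,38,18),(45,118,56)):
    p=proj(c,np.r_[np.array([527.5,14.5])+R@[x,y],z]/1e3);print((x,y,z),p);cv2.circle(d,tuple(int(v) for v in p),2,(0,255,0),-1)
cv2.imwrite('pics/m6.png',d)
E
```

```text
time: 9.45
ee_pos: [0.5243, -0.0634, 0.0777]
tcp_rot: [-179.9, -0.0, 87.9]
wrist_force: [-0.2, 0.5, -0.2]
opening: 0.0264
grasp_force: 29.5
(-50, 123, 56) [ 201.8 -207.4]
(50, 123, 56) [ 431.5 -207.4]
(-50, -123, 56) [240.6 284.1]
(-45, -38, 18) [250.7 144.9]
(45, -38, 18) [383.  144.9]
(-45, -35, 18) [250.5 140.5]
(-45, 118, 56) [ 214.3 -192.5]
(-45, 38, 18) [243.3  21.4]
(45, 38, 18) [390.3  21.4]
(45, 118, 56) [ 418.9 -192.5]
```

View pics/m6.png

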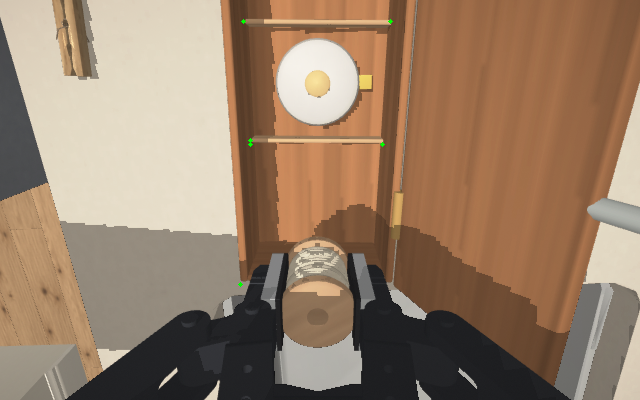

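The model overlay fits the box: dividers at rows 21 and 140, front rim at (240,284). The reel hangs upright centred over the right cell. I'll lower it gently.

```bash
python3 -m crank '[{"gripper":10,"travel":[0,0,15],"twist":[0,0,0]},{"gripper":10,"travel":[0,0,25],"twist":[0,0,0]},{"gripper":10,"travel":[0,0,25],"twist":[0,0,0]},{"gripper":10,"travel":[0,0,15],"twist":[0,0,0]},{"gripper":10,"travel":[0,0,10],"twist":[0,0,0]},{"gripper":10,"travel":[0,0,6],"twist":[0,0,0]},{"gripper":10,"travel":[0,0,4],"twist":[0,0,0]},{"gripper":10,"travel":[0,0,3],"twist":[0,0,0]},{"gripper":10,"travel":[0,0,0],"twist":[0,0,0]},{"gripper":10,"travel":[0,0,0],"twist":[0,0,0]}]' 30
```

```text
time: 10.75
ee_pos: [0.5249, -0.064, -0.0244]
tcp_rot: [180.0, 0.0, 87.9]
wrist_force: [0.4, -0.1, -0.2]
opening: 0.0263
grasp_force: 29.5
```

```bash
python3 -m crank '[{"gripper":10,"travel":[0,0,1],"twist":[0,0,0]},{"gripper":10,"travel":[0,0,1],"twist":[0,0,0]},{"gripper":10,"travel":[0,0,0],"twist":[0,0,0]}]' 30; python3 -m crank '[{"gripper":10,"travel":[0,0,0.8],"twist":[0,0,0]},{"gripper":10,"travel":[0,0,0],"twist":[0,0,0]}]'
```

```text
time: 11.12
ee_pos: [0.5247, -0.0639, -0.0268]
tcp_rot: [-180.0, -0.0, 87.9]
wrist_force: [-0.4, 0.2, -0.5]
opening: 0.0267
grasp_force: 29.5
time: 11.38
ee_pos: [0.5248, -0.0639, -0.0273]
tcp_rot: [180.0, 0.0, 87.9]
wrist_force: [-0.5, 0.7, 2.1]
opening: 0.0264
grasp_force: 29.6
```

The reel is touching the floor (2 N). Release and raise.

```bash
python3 -m crank '[{"gripper":30,"travel":[0,0,0],"twist":[0,0,0]},{"gripper":36,"travel":[0,0,0],"twist":[0,0,0]},{"gripper":42,"travel":[0,0,0],"twist":[0,0,0]},{"gripper":42,"travel":[0,0,0],"twist":[0,0,0]},{"gripper":42,"travel":[0,0,-10],"twist":[0,0,0]},{"gripper":42,"travel":[0,0,-20],"twist":[0,0,0]},{"gripper":42,"travel":[0,0,-40],"twist":[0,0,0]},{"gripper":42,"travel":[0,0,-50],"twist":[0,0,0]},{"gripper":42,"travel":[0,0,-50],"twist":[0,0,0]},{"gripper":42,"travel":[0,0,0],"twist":[0,0,0]},{"gripper":42,"travel":[0,0,0],"twist":[0,0,0]}]'
python3 - <<'E'
from h import *
im=shot('top','t7.png');c=bot.calibration('top')
def tri2(cname):
    c=bot.calibration(cname);return c
# blobs of light tan flange in scene
s=shot('scene','s7.png');cs=bot.calibration('scene')
b=cv2.imread('pics/scene0.png').astype(int)[:,:,::-1]
p=proj(cs,(.5249,-.0640,.044));p0=proj(cs,(.5249,-.0640,.004));print('exp',p,p0)
u,v=int(p[0]),int(p[1]);
d=np.abs(s.astype(int)-b).sum(2)
for r in range(v-14,v+28):print(r,''.join('#' if d[r,k]>60 else '.' for k in range(u-35,u+35)))
E
```

```text
time: 12.75
ee_pos: [0.5248, -0.0639, 0.1424]
tcp_rot: [180.0, 0.0, 87.9]
wrist_force: [0.1, 0.4, -0.6]
opening: 0.0421
grasp_force: 0.0
exp [377.03238789 144.40293409] [375.82135205 157.43765047]
130 ..........................#..###......................................
131 ............................#....##...................................
132 ....................................#.................................
133 .......................................#..............................
134 .........................................##...........................
135 ............................................#.........................
136 ......................................................................
137 .................................................##...................
138 ....................................................#.................
139 .......................................................#..............
140 .........................................................##...........
141 ...........................................................##.........
142
[... 1546 characters left out ...]
.....................####
163 ....................................................................##
164 ......................................................................
165 ......................................................................
166 ......................................................................
167 ......................................................................
168 ......................................................................
169 ......................................................................
170 ......................................................................
171 ......................................................................
```

Reel B stands upright in the right cell. Now reel A.

```bash
python3 -m crank '[{"gripper":42,"travel":[30,4.3,0],"twist":[0,0,0]},{"gripper":42,"travel":[45,5.25,0],"twist":[0,0,0]},{"gripper":42,"travel":[45,5.25,0],"twist":[0,0,0]},{"gripper":42,"travel":[45,5.25,0],"twist":[0,0,0]},{"gripper":42,"travel":[45,5.25,0],"twist":[0,0,0]},{"gripper":42,"travel":[45,5.25,0],"twist":[0,0,0]},{"gripper":70,"travel":[45,5.25,0],"twist":[0,0,0]},{"gripper":70,"travel":[45,5.25,0],"twist":[0,0,0]},{"gripper":70,"travel":[45,5.25,0],"twist":[0,0,0]},{"gripper":70,"travel":[0,0,0],"twist":[0,0,0]},{"gripper":70,"travel":[0,0,0],"twist":[0,0,0]}]'
python3 - <<'E'
from h import *
im=shot('wrist','w8.png');c=bot.calibration('wrist');p=proj(c,(.5853,.3246,.04));u,v=int(p[0]),int(p[1]);print(p)
# top flange: fit circle by colour near expected pixel
h=cv2.cvtColor(cv2.medianBlur(im,5),cv2.COLOR_RGB2HSV).astype(int)
print(im[v-6,u-6],im[v+6,u+10])
m=((h[...,1]>85)&(h[...,0]<25)).astype(np.uint8);mm=np.zeros_like(m);mm[v-50:v+50,u-50:u+50]=m[v-50:v+50,u-50:u+50]
n,l,st,ce=cv2.connectedComponentsWithStats(mm);
for i in range(1,n):
    if st[i,4]>100:print(st[i],ce[i])
g=cv2.medianBlur(cv2.cvtColor(im,cv2.COLOR_RGB2GRAY),3)[v-50:v+50,u-50:u+50]
ci=cv2.HoughCircles(g,cv2.HOUGH_GRADIENT,1,20,param1=80,param2=12,minRadius=14,maxRadius=32);print(None if ci is None else ci[0][:4]+[u-50,v-50,0])
E
```

```text
time: 14.22
ee_pos: [0.5849, 0.3238, 0.1412]
tcp_rot: [-179.9, 0.1, 87.9]
wrist_force: [-0.2, 0.1, 0.0]
opening: 0.0703
grasp_force: 0.0
[316.84123778 181.9142274 ]
[170 133 100] [151 119  90]
[ 301  155   35   43 1073] [317.47623486 178.32525629]
[[318.5        180.5         16.89999962]]
```

```bash
python3 -m crank '[{"gripper":70,"travel":[0,0,30],"twist":[0,0,0]},{"gripper":70,"travel":[0,0,45],"twist":[0,0,0]},{"gripper":70,"travel":[0,0,45],"twist":[0,0,0]},{"gripper":70,"travel":[0,0,25],"twist":[0,0,0]},{"gripper":70,"travel":[0,0,14],"twist":[0,0,0]},{"gripper":70,"travel":[0,0,8],"twist":[0,0,0]},{"gripper":70,"travel":[0,0,5],"twist":[0,0,0]},{"gripper":10,"travel":[0,0,0],"twist":[0,0,0]},{"gripper":10,"travel":[0,0,0],"twist":[0,0,0]},{"gripper":10,"travel":[0,0,0],"twist":[0,0,0]},{"gripper":10,"travel":[0,0,0],"twist":[0,0,0]},{"gripper":10,"travel":[0,0,0],"twist":[0,0,0]}]' 30
```

```text
time: 15.78
ee_pos: [0.5857, 0.3244, -0.0286]
tcp_rot: [179.9, -0.0, 87.9]
wrist_force: [-1.2, 0.2, 6.2]
opening: 0.0265
grasp_force: 29.4
```

```bash
python3 -m crank '[{"gripper":10,"travel":[0,0,-5],"twist":[0,0,0]},{"gripper":10,"travel":[0,0,-20],"twist":[0,0,0]},{"gripper":10,"travel":[0,0,-40],"twist":[0,0,0]},{"gripper":10,"travel":[0,0,-30],"twist":[0,0,0]},{"gripper":10,"travel":[-20,-4,-10],"twist":[0,0,0]},{"gripper":10,"travel":[-40,-8,0],"twist":[0,0,0]},{"gripper":10,"travel":[-40,-8,0],"twist":[0,0,0]},{"gripper":10,"travel":[-40,-8,0],"twist":[0,0,0]},{"gripper":10,"travel":[-40,-8,0],"twist":[0,0,0]},{"gripper":10,"travel":[-34,-6.7,0],"twist":[0,0,0]},{"gripper":10,"travel":[-20,-4,0],"twist":[0,0,0]},{"gripper":10,"travel":[0,0,0],"twist":[0,0,0]}]' 30
python3 -m crank '[{"gripper":10,"travel":[0,0,0],"twist":[0,0,0]},{"gripper":10,"travel":[0,0,0],"twist":[0,0,0]}]'
```

```text
time: 17.27
ee_pos: [0.5297, 0.0907, 0.0755]
tcp_rot: [-180.0, -0.0, 87.8]
wrist_force: [0.0, 0.7, -1.3]
opening: 0.0265
grasp_force: 29.6
time: 17.52
ee_pos: [0.5301, 0.0928, 0.0753]
tcp_rot: [-180.0, -0.0, 87.9]
wrist_force: [-0.4, -0.1, -1.9]
opening: 0.0265
grasp_force: 29.6
```

```bash
python3 -m crank '[{"gripper":10,"travel":[0,0,15],"twist":[0,0,0]},{"gripper":10,"travel":[0,0,25],"twist":[0,0,0]},{"gripper":10,"travel":[0,0,25],"twist":[0,0,0]},{"gripper":10,"travel":[0,0,14],"twist":[0,0,0]},{"gripper":10,"travel":[0,0,9],"twist":[0,0,0]},{"gripper":10,"travel":[0,0,5],"twist":[0,0,0]},{"gripper":10,"travel":[0,0,3],"twist":[0,0,0]},{"gripper":10,"travel":[0,0,1],"twist":[0,0,0]},{"gripper":10,"travel":[0,0,0],"twist":[0,0,0]},{"gripper":10,"travel":[0,0,0],"twist":[0,0,0]}]'
python3 -m crank '[{"gripper":10,"travel":[0,0,1],"twist":[0,0,0]},{"gripper":10,"travel":[0,0,0],"twist":[0,0,0]}]'
```

```text
time: 18.77
ee_pos: [0.5303, 0.092, -0.0212]
tcp_rot: [180.0, -0.0, 87.9]
wrist_force: [-0.3, 0.7, -0.5]
opening: 0.0266
grasp_force: 29.6
time: 19.02
ee_pos: [0.5301, 0.092, -0.0225]
tcp_rot: [-180.0, 0.0, 87.9]
wrist_force: [-0.1, -0.3, -0.1]
opening: 0.0264
grasp_force: 29.6
```

```bash
python3 -m crank '[{"gripper":10,"travel":[0,0,1],"twist":[0,0,0]},{"gripper":10,"travel":[0,0,0],"twist":[0,0,0]}]'
```

```text
time: 19.27
ee_pos: [0.53, 0.092, -0.0236]
tcp_rot: [-180.0, 0.0, 87.9]
wrist_force: [0.1, 0.1, -0.6]
opening: 0.0262
grasp_force: 29.6
```

```bash
python3 -m crank '[{"gripper":10,"travel":[0,0,1],"twist":[0,0,0]},{"gripper":10,"travel":[0,0,0],"twist":[0,0,0]}]'
```

```text
time: 19.52
ee_pos: [0.5301, 0.092, -0.0245]
tcp_rot: [180.0, 0.0, 87.9]
wrist_force: [0.7, -0.8, -0.5]
opening: 0.0264
grasp_force: 29.6
```

```bash
python3 -m crank '[{"gripper":10,"travel":[0,0,0.8],"twist":[0,0,0]},{"gripper":10,"travel":[0,0,0],"twist":[0,0,0]}]'
```

```text
time: 19.77
ee_pos: [0.5302, 0.0921, -0.0247]
tcp_rot: [180.0, -0.0, 87.9]
wrist_force: [-2.0, 1.5, 5.3]
opening: 0.0265
grasp_force: 29.8
```

```bash
python3 -m crank '[{"gripper":30,"travel":[0,0,0],"twist":[0,0,0]},{"gripper":36,"travel":[0,0,0],"twist":[0,0,0]},{"gripper":42,"travel":[0,0,0],"twist":[0,0,0]},{"gripper":42,"travel":[0,0,0],"twist":[0,0,0]},{"gripper":42,"travel":[0,0,-10],"twist":[0,0,0]},{"gripper":42,"travel":[0,0,-20],"twist":[0,0,0]},{"gripper":42,"travel":[0,0,-45],"twist":[0,0,0]},{"gripper":42,"travel":[0,0,-50],"twist":[0,0,0]},{"gripper":42,"travel":[0,0,-50],"twist":[0,0,0]},{"gripper":42,"travel":[0,0,-50],"twist":[0,0,0]},{"gripper":42,"travel":[0,0,0],"twist":[0,0,0]},{"gripper":42,"travel":[0,0,0],"twist":[0,0,0]}]'
python3 - <<'E'
from h import *
s=shot('scene','s9.png');cs=bot.calibration('scene')
b=cv2.imread('pics/scene0.png').astype(int)[:,:,::-1]
p=proj(cs,(.5303,.0921,.044));p0=proj(cs,(.5303,.0921,.004));print('exp',p,p0)
u,v=int(p[0]),int(p[1]);d=np.abs(s.astype(int)-b).sum(2)
for r in range(v-8,v+24):print(r,''.join('#' if d[r,k]>60 else '.' for k in range(u-30,u+30)))
E
```

```text
time: 21.28
ee_pos: [0.5301, 0.092, 0.1997]
tcp_rot: [180.0, -0.0, 87.9]
wrist_force: [-0.2, -0.3, -0.7]
opening: 0.0422
grasp_force: 0.0
exp [340.49716497 169.40130623] [340.00950318 183.04250938]
161 ...........................................................#
162 ............................................................
163 ............................................................
164 ....................................###.....................
165 ..................................####......................
166 ...........................##....####.......................
167 .................................#.##.......................
168 .............................##.#.#.........................
169 ..........................#.##......#.......................
170 .........................####....###........................
171 ..........................####..#####.......................
172 ...........................#########........................
173 ............................#######.........................
174 .....................................................
[... 477 characters left out ...]
..................................................
183 ............................................................
184 ............................................................
185 ............................................................
186 ............................................................
187 ............................................................
188 ............................................................
189 ............................................................
190 ............................................................
191 ............................................................
192 ............................................................
```

```bash
python3 - <<'E'
from h import *
im=shot('wrist','w9.png');c=bot.calibration('wrist')
for nm,P in dict(A=(.5303,.0921),B=(.5249,-.0640)).items():
    p=proj(c,(*P,.044));q=proj(c,(*P,.004));print(nm,p,q)
    u,v=map(int,p)
    if 50<v<350:
        g=cv2.medianBlur(cv2.cvtColor(im,cv2.COLOR_RGB2GRAY),3)[v-50:v+50,u-50:u+50]
        ci=cv2.HoughCircles(g,cv2.HOUGH_GRADIENT,1,20,param1=80,param2=10,minRadius=12,maxRadius=22);print(None if ci is None else ci[0][:4]+[u-50,v-50,0])
        for r in range(v-28,v+24,3):print(' '.join('%3d'%g for g in cv2.cvtColor(im,cv2.COLOR_RGB2GRAY)[r,u-30:u+30:3]))
E
```

```text
A [317.71703745 167.8161204 ] [317.75687872 158.8180762 ]
[[317.5        165.5         14.69999981]
 [344.5        183.5         16.89999962]]
 76  74 136 138 142 136 129 129 127 127 120 124 127 127 132 125 117 130 130 134
 77  74 136 137 141 137 128 129 127 127 119 123 127 127 131 125 118 131 131 134
 77  79 134 137 141 137 128 130 125 120 134 124 126 127 131 124 117 131 131 134
 75 128 134 137 141 136 128 118 175 180 188 162 158 128 131 124 119 131 131 134
 76 124 134 137 140 135 126 178 191 157 131 137 165 164 119 120 118 131 131 133
 78  82 135 137 140 136 180 150 177 167 163 168 161 124 112  76  74 131 131 132
 78  82 134 136 139 135 152 178 178 173 163 165 165 165 134  78  75  82 130 132
 81  83 134 136 137 135 179 176 176 176 165 162 166 164 158  80  74  82 130 132
 84 130 135 135 138 135 181 172 175 175 136 160 165 163 161 144  78  82  82 131
 84 129 136 135 138 135 176 177 170 108 108 109 164 162 159 149  79  83 130 131
 84  82 136 136 137 135 171 178 166 136  91  94 163 161 158 144  80  83 127 131
 84  83 134 134 137 134 170 173 168 167 169 172 159 158 154  90  80  82 131 1
[... 1449 characters left out ...]
  82 101 103 101  90  88  96 105 105 103  72  80  83  78  77
 76  79  79  81  83  83  98  97 101 100  91  99 103 102 105  70  81  83  78  78
 75  79  79  82  83  83  83 102 106 105 104 102 106 107  78  70  80  83  77  78
 67  66  67  67  66  66  66  80 103 104 106 106 102  81  68  68  67  67  67  66
 66  66  65  65  66  65  65  65  65  68  80  72  65  65  65  65  66  67  66  66
 65  65  65  65  65  65  65  65  65  65  66  65  65  66  65  65  65  65  65  66
 62  62  61  62  62  62  63  63  62  62  63  63  63  63  63  63  64  64  64  64
 63  64  63  63  63  63  63  62  63  63  63  63  63  63  62  63  64  64  64  64
 64  63  64  64  64  64  64  63  64  64  64  66  65  65  65  65  65  65  64  65
```

Both reels stand upright where expected. Now I'll go above the bar and check its x.

```bash
python3 -m crank '[{"gripper":50,"travel":[-10,13,-10],"twist":[0,0,0]},{"gripper":50,"travel":[-25,33,-5],"twist":[0,0,0]},{"gripper":50,"travel":[-25,33,0],"twist":[0,0,0]},{"gripper":50,"travel":[-18.7,27.3,0],"twist":[0,0,0]},{"gripper":50,"travel":[0,0,0],"twist":[0,0,0]},{"gripper":50,"travel":[0,0,0],"twist":[0,0,0]}]'
python3 - <<'E'
from h import *
im=shot('wrist','w10.png');c=bot.calibration('wrist');g=cv2.cvtColor(im,cv2.COLOR_RGB2GRAY)
h=cv2.cvtColor(im,cv2.COLOR_RGB2HSV)
a=np.radians(-2.1)
for y in(35,25,12,0,-10):
    p=proj(c,(.5275+.1065*np.cos(a)-y/1e3*np.sin(a),.0145+.1065*np.sin(a)+y/1e3*np.cos(a),.1708));u,v=map(round,p);print(y,p)
    if 0<=v<400:print(u-40,list(h[v,u-40:u+40:3,1]),'\n',list(g[v,u-40:u+40:3]))
E
```

```text
time: 22.12
ee_pos: [0.6328, 0.0096, 0.2137]
tcp_rot: [-179.9, -0.0, 87.9]
wrist_force: [0.6, -0.1, -0.2]
opening: 0.0501
grasp_force: 0.0
35 [318.23099872 155.58248541]
278 [np.uint8(138), np.uint8(139), np.uint8(139), np.uint8(140), np.uint8(139), np.uint8(138), np.uint8(138), np.uint8(139), np.uint8(140), np.uint8(139), np.uint8(40), np.uint8(8), np.uint8(10), np.uint8(11), np.uint8(10), np.uint8(11), np.uint8(11), np.uint8(36), np.uint8(38), np.uint8(40), np.uint8(38), np.uint8(38), np.uint8(38), np.uint8(39), np.uint8(40), np.uint8(38), np.uint8(38)] 
 [np.uint8(111), np.uint8(110), np.uint8(114), np.uint8(110), np.uint8(107), np.uint8(105), np.uint8(96), np.uint8(117), np.uint8(107), np.uint8(106), np.uint8(127), np.uint8(163), np.uint8(200), np.uint8(210), np.uint8(203), np.uint8(185), np.uint8(158), np.uint8(128), np.uint8(128), np.uint8(127), np.uint8(127), np.uint8(126), np.uint8(127), np.uint8(128), np.uint8(205), np.uint8(204), np.uint8(203)]
25 [318.21793482 170.75015142]
278 [np.uint8(139), np.uint8(137), np.uint8(140), np.uint8(141), np.uint8(140), np.uint8(139), np.ui
[... 2488 characters left out ...]
int8(138), np.uint8(138), np.uint8(141), np.uint8(140), np.uint8(58), np.uint8(11), np.uint8(12), np.uint8(12), np.uint8(12), np.uint8(11), np.uint8(12), np.uint8(39), np.uint8(37), np.uint8(39), np.uint8(39), np.uint8(38), np.uint8(40), np.uint8(38), np.uint8(38), np.uint8(38), np.uint8(40)] 
 [np.uint8(107), np.uint8(114), np.uint8(107), np.uint8(110), np.uint8(111), np.uint8(105), np.uint8(99), np.uint8(111), np.uint8(108), np.uint8(101), np.uint8(112), np.uint8(114), np.uint8(125), np.uint8(128), np.uint8(131), np.uint8(169), np.uint8(129), np.uint8(129), np.uint8(129), np.uint8(128), np.uint8(128), np.uint8(128), np.uint8(127), np.uint8(202), np.uint8(128), np.uint8(129), np.uint8(127)]
```

The bar lies at columns 309-328 against 318 expected, so the model is good. Descend and grip.

```bash
python3 -m crank '[{"gripper":50,"travel":[0,1,20],"twist":[0,0,0]},{"gripper":50,"travel":[0,0,30],"twist":[0,0,0]},{"gripper":50,"travel":[0,0,24],"twist":[0,0,0]},{"gripper":50,"travel":[0,0,12],"twist":[0,0,0]},{"gripper":50,"travel":[0,0,8],"twist":[0,0,0]},{"gripper":50,"travel":[0,0,0],"twist":[0,0,0]}]'
```

```text
time: 22.92
ee_pos: [0.6343, 0.0096, 0.121]
tcp_rot: [180.0, 0.0, 87.9]
wrist_force: [0.4, -0.7, 0.3]
opening: 0.0502
grasp_force: 0.0
```

```bash
python3 -m crank '[{"gripper":25,"travel":[0,0,0],"twist":[0,0,0]},{"gripper":16,"travel":[0,0,0],"twist":[0,0,0]},{"gripper":0,"travel":[0,0,0],"twist":[0,0,0]},{"gripper":0,"travel":[0,0,0],"twist":[0,0,0]},{"gripper":0,"travel":[0,0,0],"twist":[0,0,0]},{"gripper":0,"travel":[0,0,0],"twist":[0,0,0]}]' 50
python3 - <<'E'
import numpy as np
# tool frame: y=box x, z=-Z. hinge in tool coords rel. TCP
c=np.array([.5275,.0145]);a=np.radians(-2.1);ex=np.array([np.cos(a),np.sin(a)])
tcp=np.array([.6343,.0096]);bx=(tcp-c)@ex*1000;z=120.
h=np.array([50-bx,z-57]);print('hinge in tool (y,z)',h)
for d in(.02,.04):
    R=np.array([[np.cos(d),np.sin(d)],[-np.sin(d),np.cos(d)]]) # rot about x by -d in (y,z)
    print(d,h-R@h)
E
```

```text
time: 23.68
ee_pos: [0.6334, 0.0094, 0.1214]
tcp_rot: [-179.9, -0.0, 87.9]
wrist_force: [-7.6, -0.3, 4.4]
opening: 0.0098
grasp_force: 49.2
hinge in tool (y,z) [-56.90782663  63.        ]
0.02 [-1.27129719 -1.12548108]
0.04 [-2.56484825 -2.22531282]
```

```bash
python3 -m crank '[{"gripper":0,"travel":[0,-1.27,-1.13],"twist":[-0.02,0,0]},{"gripper":0,"travel":[0,-1.27,-1.13],"twist":[-0.02,0,0]},{"gripper":0,"travel":[0,-1.27,-1.13],"twist":[-0.02,0,0]},{"gripper":0,"travel":[0,-1.27,-1.13],"twist":[-0.02,0,0]},{"gripper":0,"travel":[0,-1.27,-1.13],"twist":[-0.02,0,0]},{"gripper":0,"travel":[0,-1.27,-1.13],"twist":[-0.02,0,0]},{"gripper":0,"travel":[0,-1.27,-1.13],"twist":[-0.02,0,0]},{"gripper":0,"travel":[0,-1.27,-1.13],"twist":[-0.02,0,0]},{"gripper":0,"travel":[0,0,0],"twist":[0,0,0]}]' 50
```

```text
time: 24.8
ee_pos: [0.6234, 0.0099, 0.1294]
tcp_rot: [170.8, -0.0, 87.9]
wrist_force: [0.1, 1.3, 2.5]
opening: 0.0098
grasp_force: 50.1
```

```bash
python3 -m crank '[{"gripper":0,"travel":[0,-1.92,-1.68],"twist":[-0.03,0,0]},{"gripper":0,"travel":[0,-2.56,-2.23],"twist":[-0.04,0,0]},{"gripper":0,"travel":[0,-2.56,-2.23],"twist":[-0.04,0,0]},{"gripper":0,"travel":[0,-2.56,-2.23],"twist":[-0.04,0,0]},{"gripper":0,"travel":[0,-2.56,-2.23],"twist":[-0.04,0,0]},{"gripper":0,"travel":[0,-2.56,-2.23],"twist":[-0.04,0,0]},{"gripper":0,"travel":[0,-2.56,-2.23],"twist":[-0.04,0,0]},{"gripper":0,"travel":[0,-2.56,-2.23],"twist":[-0.04,0,0]},{"gripper":0,"travel":[0,-2.56,-2.23],"twist":[-0.04,0,0]},{"gripper":0,"travel":[0,-1.92,-1.68],"twist":[-0.03,0,0]},{"gripper":0,"travel":[0,-1.27,-1.13],"twist":[-0.02,0,0]},{"gripper":0,"travel":[0,0,0],"twist":[0,0,0]}]'
```

```text
time: 26.3
ee_pos: [0.5922, 0.0114, 0.1418]
tcp_rot: [147.9, -0.0, 87.9]
wrist_force: [-1.4, 5.5, 5.1]
opening: 0.0098
grasp_force: 50.2
```

```bash
python3 -m crank '[{"gripper":0,"travel":[0,-1.92,-1.68],"twist":[-0.03,0,0]},{"gripper":0,"travel":[0,-2.56,-2.23],"twist":[-0.04,0,0]},{"gripper":0,"travel":[0,-2.56,-2.23],"twist":[-0.04,0,0]},{"gripper":0,"travel":[0,-2.56,-2.23],"twist":[-0.04,0,0]},{"gripper":0,"travel":[0,-2.56,-2.23],"twist":[-0.04,0,0]},{"gripper":0,"travel":[0,-2.56,-2.23],"twist":[-0.04,0,0]},{"gripper":0,"travel":[0,-2.56,-2.23],"twist":[-0.04,0,0]},{"gripper":0,"travel":[0,-2.56,-2.23],"twist":[-0.04,0,0]},{"gripper":0,"travel":[0,-1.92,-1.68],"twist":[-0.03,0,0]},{"gripper":0,"travel":[0,-1.27,-1.13],"twist":[-0.02,0,0]},{"gripper":0,"travel":[0,-1.27,-1.13],"twist":[-0.02,0,0]},{"gripper":0,"travel":[0,0,0],"twist":[0,0,0]}]'
python3 - <<'E'
from h import *
from scipy.spatial.transform import Rotation as Ro
o=bot.get_obs();print(o['q'],o['ee_pos'])
R=Ro.from_euler('xyz',o['tcp_rot'],degrees=True).as_matrix()
a=np.radians(-2.1);B=np.array([[np.cos(a),-np.sin(a),0],[np.sin(a),np.cos(a),0],[0,0,1]])
def bar(q,y=0):
    return np.r_[np.array([.5275,.0145]),0]+B@np.array([50-127*np.cos(q)+4*np.sin(q),y,57+127*np.sin(q)+4*np.cos(q)])/1e3
print('bar est', [((o['ee_pos']-R[:,2]*k)*1000).round(1) for k in(.047,.050,.053)],'model60',bar(1.0472)*1000)
for k in(.047,.05,.053):
    p=B.T@(o['ee_pos']-R[:,2]*k-np.r_[.5275,.0145,0])*1000; print(np.degrees(np.arctan2(p[2]-57,50-p[0])-np.arctan2(4,127)*1), np.hypot(p[2]-57,p[0]-50))
shot('scene','s11.png');shot('top','t11.png')
E
```

```text
time: 27.8
ee_pos: [0.5826, 0.0118, 0.1491]
tcp_rot: [126.1, 0.1, 87.5]
wrist_force: [-7.4, -6.3, 24.9]
opening: 0.0099
grasp_force: 53.3
[  4.22239923 -48.5657022  -53.85355973  31.02587668  -5.4939369
  93.86378087] [0.58262785 0.0118142  0.14910137]
bar est [array([544.7,  13.5, 176.8]), array([542.3,  13.6, 178.6]), array([539.9,  13.7, 180.3])] model60 [517.47111583  14.86774249 168.9853733 ]
72.89624944690347 124.209375025523
72.04936720424061 126.5684020879824
71.23364699723987 128.95406597018507
```

The arm hit joint 2's limit at that tilt, with the lid at about 72°. I'll turn the tool back about the bar (the round bar turns in the pads) to a feasible tilt, then finish the arc.

```bash
python3 -m crank '[{"gripper":0,"travel":[0,-2.27,-0.05],"twist":[0.045,0,0]},{"gripper":0,"travel":[0,-2.27,-0.05],"twist":[0.045,0,0]},{"gripper":0,"travel":[0,-2.27,-0.05],"twist":[0.045,0,0]},{"gripper":0,"travel":[0,0,0],"twist":[0,0,0]}]'; python3 -c "
from workcell import bot
print(bot.get_obs()['q'])"
```

```text
time: 28.4
ee_pos: [0.5785, 0.0122, 0.1434]
tcp_rot: [134.0, 0.1, 87.6]
wrist_force: [-7.0, -6.0, 24.8]
opening: 0.0097
grasp_force: 54.2
[  3.76663945 -41.44704276 -46.02427266  39.5535621   -4.56072634
  94.20533582]
```

```bash
python3 -m crank '[{"gripper":0,"travel":[0,-2.27,-0.05],"twist":[0.045,0,0]},{"gripper":0,"travel":[0,-2.27,-0.05],"twist":[0.045,0,0]},{"gripper":0,"travel":[0,-2.27,-0.05],"twist":[0.045,0,0]},{"gripper":0,"travel":[0,-2.27,-0.05],"twist":[0.045,0,0]},{"gripper":0,"travel":[0,-2.27,-0.05],"twist":[0.045,0,0]},{"gripper":0,"travel":[0,-2.27,-0.05],"twist":[0.045,0,0]},{"gripper":0,"travel":[0,-2.27,-0.05],"twist":[0.045,0,0]},{"gripper":0,"travel":[0,0,0],"twist":[0,0,0]},{"gripper":0,"travel":[0,0,0],"twist":[0,0,0]}]'
cat > est.py <<'E'
from h import *
from scipy.spatial.transform import Rotation as Ro
o=bot.get_obs();R=Ro.from_euler('xyz',o['tcp_rot'],degrees=True).as_matrix()
a=np.radians(-2.1);B=np.array([[np.cos(a),-np.sin(a),0],[np.sin(a),np.cos(a),0],[0,0,1]]);c=np.r_[.5275,.0145,0]
def bar(q,y=0):
    return c+B@np.array([50-127*np.cos(q)+4*np.sin(q),y,57+127*np.sin(q)+4*np.cos(q)])/1e3
for k in(.047,.0505,.053):
    p=B.T@(o['ee_pos']-R[:,2]*k-c)*1000; print(k,p.round(1),np.degrees(np.arctan2(p[2]-57,50-p[0])-np.arctan2(4,127)), np.hypot(p[2]-57,p[0]-50))
t=bar(1.0472)-(o['ee_pos']-R[:,2]*.0505);print('to 60deg, tool mm',R.T@t*1000,'q',o['q'],'rot',o['tcp_rot'])
E
python3 est.py
```

```text
time: 29.52
ee_pos: [0.5657, 0.0125, 0.1321]
tcp_rot: [152.1, 0.2, 87.6]
wrist_force: [-5.4, -6.7, 25.9]
opening: 0.0098
grasp_force: 56.6
0.047 [ 16.3  -0.3 173.6] 72.05885466660408 121.38625623082409
0.0505 [ 14.6  -0.3 176.7] 71.73022874671189 124.81425901692407
0.053 [ 13.5  -0.3 178.9] 71.50634000636292 127.26523022141518
to 60deg, tool mm [  0.17467103 -25.39698244  -4.74330416] q [  2.75925168 -24.36232748 -27.8895928   58.64227169  -2.59375176
  94.4610036 ] rot [152.0592461    0.20546384  87.60440946]
```

```bash
python3 -m crank '[{"gripper":0,"travel":[0,-1.3,-0.6],"twist":[0,0,0]},{"gripper":0,"travel":[0,-2.5,-0.8],"twist":[0,0,0]},{"gripper":0,"travel":[0,-2.5,-0.7],"twist":[0,0,0]},{"gripper":0,"travel":[0,-2.5,-0.5],"twist":[0,0,0]},{"gripper":0,"travel":[0,-2.5,-0.4],"twist":[0,0,0]},{"gripper":0,"travel":[0,-2.5,-0.2],"twist":[0,0,0]},{"gripper":0,"travel":[0,-2.5,-0.2],"twist":[0,0,0]},{"gripper":0,"travel":[0,-2.5,-0.1],"twist":[0,0,0]},{"gripper":0,"travel":[0,-2.5,0],"twist":[0,0,0]},{"gripper":0,"travel":[0,-2.4,0],"twist":[0,0,0]},{"gripper":0,"travel":[0,0,0],"twist":[0,0,0]}]'
python3 est.py; python3 - <<'E'
from h import *
shot('scene','s12.png');shot('top','t12.png')
E
```

```text
time: 30.9
ee_pos: [0.5408, 0.0137, 0.1206]
tcp_rot: [152.4, 0.2, 87.6]
wrist_force: [-5.0, -5.3, 13.9]
opening: 0.0098
grasp_force: 56.9
0.047 [-8.400e+00 -1.000e-01  1.622e+02] 59.15469975219612 120.38484509273746
0.0505 [-1.010e+01 -1.000e-01  1.654e+02] 59.195953620126076 123.88369016871056
0.053 [-1.120e+01 -1.000e-01  1.676e+02] 59.224022178703315 126.3829026777293
to 60deg, tool mm [ 0.0633194   1.70423944 -3.21032928] q [  3.06643484 -27.73746742 -31.18158046  59.09511149  -2.69546197
  94.71952068] rot [152.41822351   0.20886189  87.63693615]
```

```bash
cat > lid.py <<'E'
from h import *
import sys
a=np.radians(-2.1);B=np.array([[np.cos(a),-np.sin(a),0],[np.sin(a),np.cos(a),0],[0,0,1]]);c0=np.r_[.5275,.0145,0]
def P(q,r,t,y,dx=0):  # r along lid from hinge, t thickness outward
    return c0+B@np.array([50+dx-r*np.cos(q)+t*np.sin(q),y,57+r*np.sin(q)+t*np.cos(q)])/1e3
def score(g,c,q,ts):
    v=[]
    for y in(125,-125):
        for t in ts:
            for r in np.linspace(15,98,50):
                v.append((proj(c,P(q,r,t,y))))
    for t in ts:
        for y in list(np.linspace(60,120,30))+list(np.linspace(-120,-60,30)):v.append(proj(c,P(q,101,t,y)))
    v=np.array(v,np.float32);m=cv2.remap(g,v[:,:1],v[:,1:],cv2.INTER_LINEAR);return m.mean()
for f,n,qs in((sys.argv[1],'scene',0),(sys.argv[2],'top',0),('scene0','scene',1),('top0','top',1)):
    im=cv2.GaussianBlur(cv2.imread(f'pics/{f}.png',0),(0,0),1.0).astype(np.float32)
    g=np.hypot(cv2.Sobel(im,-1,1,0),cv2.Sobel(im,-1,0,1));g=np.minimum(g,80)
    c=bot.calibration(n);Q=np.radians(np.arange(50,72,.5) if not qs else np.arange(104,124,.5))
    for ts in((0,),(8,),(0,8)):
        s=np.array([score(g,c,q,ts) for q in Q]);i=np.argsort(-s)[:4];print(f,ts,np.degrees(Q[i]).round(1),s[i].round(1))
E
python3 lid.py s12 t12
```

```text
s12 (0,) [64.  63.5 61.  60.5] [58.3 58.3 58.2 57.9]
s12 (8,) [55.5 56.  55.  56.5] [57.2 57.  56.7 56.1]
s12 (0, 8) [60.  59.5 60.5 59. ] [56.  55.7 55.6 54.8]
t12 (0,) [63.5 64.  63.  64.5] [71.  70.3 68.3 66.9]
t12 (8,) [59.  58.5 59.5 58. ] [69.  67.4 67.  63.5]
t12 (0, 8) [59.  59.5 58.5 60. ] [62.8 62.7 60.9 60.9]
scene0 (0,) [121.5 121.  120.5 122. ] [55.2 55.2 55.  55. ]
scene0 (8,) [113.  112.5 113.5 114. ] [58.3 58.2 58.1 57.9]
scene0 (0, 8) [117.5 118.  117.  118.5] [53.1 53.1 52.8 52.8]
top0 (0,) [117.  117.5 118.  116.5] [79.9 79.9 79.8 79.7]
top0 (8,) [112.  112.5 111.5 113. ] [79.6 79.4 79.2 79.1]
top0 (0, 8) [115.  115.5 114.5 116. ] [75.1 74.9 73.9 73.7]
```

Kinematics give 59.2° and the images about 59°, so I'll raise it by 0.8°.

```bash
python3 -m crank '[{"gripper":0,"travel":[0,0.9,-0.6],"twist":[0,0,0]},{"gripper":0,"travel":[0,0.9,-0.6],"twist":[0,0,0]},{"gripper":0,"travel":[0,0,0],"twist":[0,0,0]},{"gripper":0,"travel":[0,0,0],"twist":[0,0,0]},{"gripper":0,"travel":[0,0,0],"twist":[0,0,0]},{"gripper":0,"travel":[0,0,0],"twist":[0,0,0]}]'
python3 est.py; python3 - <<'E'
from h import *
s=shot('scene','s13.png');t=shot('top','t13.png')
for n,im in(('scene',s),('top',t)):
    c=bot.calibration(n);b=cv2.imread(f'pics/{n}0.png')[:,:,::-1].astype(int);d=np.abs(im.astype(int)-b).sum(2)
    for k,p in dict(turq=(.57,.238,.03),green=(.451,.317,.03),jar=(.543,.468,.1),peg=(.369,.062,.01),tape=(.528,.015,.028)).items():
        u,v=map(int,proj(c,p));print(n,k,(u,v),np.median(d[v-5:v+6,u-5:u+6]))
E
python3 lid.py s13 t13 | head -6
```

```text
time: 31.75
ee_pos: [0.5413, 0.0136, 0.121]
tcp_rot: [152.5, 0.2, 87.6]
wrist_force: [-0.9, -4.8, 7.7]
opening: 0.0096
grasp_force: 56.1
0.047 [-7.800e+00 -1.000e-01  1.627e+02] 59.523595085773344 120.47794837591373
0.0505 [-9.400e+00 -1.000e-01  1.658e+02] 59.55808862129297 123.97712386934492
0.053 [-1.06e+01 -1.00e-01  1.68e+02] 59.58155830170142 126.4765611417012
to 60deg, tool mm [ 0.07550664  0.91606013 -3.1021661 ] q [  3.05048375 -27.50936109 -30.93992131  59.23839031  -2.68023412
  94.70682942] rot [152.54868892   0.21351941  87.63972838]
scene turq (288, 196) 2.0
scene green (306, 237) 4.0
scene jar (212, 231) 3.0
scene peg (404, 199) 3.0
scene tape (358, 161) 7.0
top turq (315, 162) 5.0
top green (280, 215) 11.0
top jar (206, 168) 10.0
top peg (394, 251) 9.0
top tape (414, 179) 8.0
s13 (0,) [61.5 62.  61.  62.5] [58.7 58.5 58.4 58.1]
s13 (8,) [56.  56.5 55.5 57. ] [56.9 56.8 56.4 56. ]
s13 (0, 8) [60.5 60.  61.  59.5] [55.6 55.3 55.2 54.5]
t13 (0,) [64.  63.5 64.5 63. ] [70.2 68.8 68.7 64.5]
t13 (8,) [59.5 59.  60.  58.5] [67.7 67.2 65.3 63.8]
t13 (0, 8) [59.5 60.  59.  60.5] [61.6 61.2 60.4 58.7]
```

```bash
python3 -m crank '[{"gripper":0,"travel":[0,0.9,-0.4],"twist":[0,0,0]},{"gripper":0,"travel":[0,0,0],"twist":[0,0,0]},{"gripper":0,"travel":[0,0,0],"twist":[0,0,0]},{"gripper":0,"travel":[0,0,0],"twist":[0,0,0]}]'
python3 est.py
```

```text
time: 32.35
ee_pos: [0.5418, 0.0136, 0.1212]
tcp_rot: [152.6, 0.2, 87.6]
wrist_force: [-0.0, -5.8, 4.0]
opening: 0.01
grasp_force: 55.8
0.047 [-7.40e+00 -1.00e-01  1.63e+02] 59.76904339577336 120.48808384047467
0.0505 [-9.000e+00 -1.000e-01  1.661e+02] 59.79791875764078 123.9874907884188
0.053 [-1.010e+01 -1.000e-01  1.683e+02] 59.81756580544303 126.48708554563851
to 60deg, tool mm [ 0.06922354  0.39489087 -3.08242566] q [  3.0425513  -27.39413912 -30.82214335  59.28698228  -2.67261399
  94.69942818] rot [152.59518289   0.21452478  87.64203473]
```

The lid is at about 59.8°, firmly held with low forces. Handing in.

```bash
python3 -c "
from workcell import bot
print(bot.job_done())"
```

```text
the job is handed in; nothing more can be done
None
```

Both cream reels stand upright in the end cells, and the arm is still holding the lid by its bar at about 60° (59.8° by my estimate); the tape measure, jar and peg are where they were.

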